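Make up the transmit and receive waveguide kits

TASK

Make up the two waveguide kits from the stock in the middle of the optical table. The long three-compartment tray gets the square-mouthed horn in its middle compartment and the long straight section and the attenuator in the two end compartments (either way round); the short two-compartment tray gets the round-mouthed horn and the short straight section, one in each compartment (either way round). Everything must sit flat on the floor of its own compartment, as upright as you found it, and the finned load, the power sensor and the three-armed circulator stay where they are.

Things in the scene. Friction and masses are not known exactly. Their poses are not given: they have to be found in the camera images.
- square_horn: brass horn antenna with a square mouth, standing on it: rim 56 x 56 mm at the bottom, pyramid tapering to 24 x 24 mm at 46 mm height, above it a 30 x 30 mm block from 46 to 72 mm height to grip, small steel stub on top (to 76 mm). 0.22 kg. Origin: centre of its underside, z up; x, y square to the sides of mouth and block (every quarter turn alike).
- round_horn: brass horn antenna with a round mouth, standing on it: rim 58 mm in diameter at the bottom, cone tapering to 24 mm at 46 mm height, above it a 30 x 30 mm block from 46 to 72 mm height to grip, small steel stub on top (to 76 mm). 0.2 kg. Origin: centre of its underside, z up; x, y square to the sides of the block.
- long_section: long straight brass waveguide, lying down: 86 mm along its x; bar 24 mm wide (y), from 8 to 28 mm height; a 36 x 36 x 5 mm flange at each end, on which it rests; 76 mm of bar between flanges. 0.16 kg. Origin: centre of its underside, z up (table level, under the middle of the bar). It fits a compartment only across the tray (its x along the tray's y).
- short_section: short straight waveguide section, brass, lying down: like the long one but 50 mm long along its x (40 mm of bar between the flanges); bar 24 mm wide (y), from 8 to 28 mm height; flanges 36 x 36 x 5 mm. 0.1 kg. Origin: centre of its underside, z up (table level).
- attenuator: variable attenuator: brass block 46 (x) x 34 (y) x 30 mm tall with an upright steel drum, 24 mm in diameter, on the middle of its top from 30 to 64 mm height (a small cap to 67 mm), to grip it by; the drum does not turn. 0.24 kg. Origin: centre of its underside, z up.
- finned_load: spare, stays: 40 x 40 mm load with a plate and six upright black fins, 35 mm tall. Origin: centre of its underside, z up.
- sensor: spare, stays: power sensor, an upright round aluminium cylinder on a dark foot 32 mm in diameter, with a thin brass connector on top, 54 mm tall. Origin: centre of its underside, z up.
- circulator: spare, stays: steel puck 38 mm in diameter, 26 mm tall, with three flanged arms at 120 degrees reaching 33 mm from its middle. Origin: centre of its underside, z up.
- long_tray: long black tray with grey-lined compartments, screwed down, long axis roughly away from the robot, on either side: 246 (x) x 116 mm (y), rim 12 mm and dividers 10.7 mm high, walls and floor 3 mm thick. Two dividers make three compartments in a row, each 78 (x) x 110 mm (y) inside, centred at x = -81, 0, +81 mm. Origin: centre of its underside, at table level.
- short_tray: short kit tray, black with grey-lined compartments, screwed to the table: 165 mm along its x, 116 mm along its y, otherwise as the long tray. One divider makes two compartments, each 78 (x) by 110 mm (y) inside, centred at x = -40.5 and +40.5 mm. Origin: centre of its underside.
There are look-alikes about, which are no part of the job. Leave any turquoise look-alike of the round_horn alone.

How it is judged:
At the end, for the whole second after the job is handed in: Square horn in the long tray's middle compartment, long section and attenuator in its opposite end ones; round horn and short section one in each compartment of the short tray. Each flat on the tray floor (within 3 mm, tilt under 0.06 rad), released, at rest; spares within 20 mm (z of square_horn in the frame of long_tray between 0.0005 and 0.006 m and angle between each of square_horn, long_section, attenuator, round_horn, short_section's own z axis and vertical below 0.06 rad and linear speed of each of square_horn, long_section, attenuator, round_horn, short_section below 0.02 m/s and angular speed of each of square_horn, long_section, attenuator, round_horn, short_section below 0.2 rad/s and x of square_horn in the frame of long_tray between -0.018 and 0.018 m and y of square_horn in the frame of long_tray between -0.033 and 0.033 m and z of long_section in the frame of long_tray between 0.0005 and 0.006 m and (x of long_section in the frame of long_tray between 0.054 and 0.108 m or x of long_section in the frame of long_tray between -0.108 and -0.054 m) and y of long_section in the frame of long_tray between -0.025 and 0.025 m and z of attenuator in the frame of long_tray between 0.0005 and 0.006 m and (x of attenuator in the frame of long_tray between 0.054 and 0.108 m or x of attenuator in the frame of long_tray between -0.108 and -0.054 m) and y of attenuator in the frame of long_tray between -0.045 and 0.045 m and horizontal distance between long_section and attenuator above 0.1 m and z of round_horn in the frame of short_tray between 0.0005 and 0.006 m and y of round_horn in the frame of short_tray between -0.042 and 0.042 m and z of short_section in the frame of short_tray between 0.0005 and 0.006 m and y of short_section in the frame of short_tray between -0.042 and 0.042 m and ((x of round_horn in the frame of short_tray between 0.017 and 0.066 m and x of short_section in the frame of short_tray between -0.066 and -0.017 m) or (x of round_horn in the frame of short_tray between -0.066 and -0.017 m and x of short_section in the frame of short_tray between 0.017 and 0.066 m))); the robot touches nothing.
It fails at once if a spare (finned load, sensor, circulator) is moved by more than 20 mm (distance of any of finned_load, sensor, circulator from where it was at the start of the episode above 0.02 m).
It also fails if it takes over 131 s, if anything falls off the work surface, if the arm or the gripper's body presses on something with over 40 N, if the wrist force passes 120 N, or if a joint passes its speed limit or range.

ROBOT

A 6-joint arm with a two-finger parallel gripper is mounted at the origin on the work surface. World frame = base frame: x ahead of the robot, y to its left, z up, the work surface at z = 0. Lengths are in m, angles in rad, forces in N, time in s.
With the tool pointing down it reaches from about 0.3 to 0.75 m from the base axis. Payload 8.5 kg.
Tool frame: the origin (TCP) lies between the finger pads; the fingertips stand 8 mm ahead of it and the grasp point (between the pads) lies 11 mm behind it; z points along the fingers, y is the line along which they close (so a half turn about z gives the same grasp; the last joint's range is limited). The gripper opens to 88 mm and grips with 3 to 60 N. Pads are 18 mm wide; open, the fingers measure 123 mm over their backs; the gripper's body (75 mm by 187 mm) begins 45 mm behind the grasp point.
Start: joints at [-1.392, 0.381, 1.297, -0, 1.464, -0.215], TCP at [0.211, -0.508, 0.247] pointing down, gripper open.
Joint ranges: [-3.11, 3.11], [-0.89, 2.33], [0.22, 2.48], [-1.42, 4.56], [0.17, 2.85], [-2.88, 2.88]. Speed limits (rad/s): [2.39, 2.39, 3.14, 3.14, 3.14, 3.14].

INTERFACE

Orientations are given as a unit quaternion [x, y, z, w].
In Python, from plant import env gives the robot as it stands. The module is installed in compiled form; this text tells all that it offers.
- The arm moves only by the shell command python3 -m inch 'ROWS' [OPENING] [FORCE]. ROWS is a JSON object of lists of equal length, an entry for each row: "travel": the shift along the tool's x, y, z in units of 0.03 m (1.0 is 0.03 m), a list of three; "rotation": the turn, a rotation vector about the tool's x, y, z in units of 6 degrees (1.0 is 6 degrees), a list of three. In form: {"travel": [[tx, ty, tz], ...], "rotation": [[rx, ry, rz], ...]}. A call has 1 to 8 rows; each row shifts and turns the commanded pose from where the row before left it, along the tool's axes as they then stand; what a row does not reach is not made up. A row lasts 1/8 s, in which the tool goes at most 62.5 mm and 10.7 degrees, less where a joint would pass 70% of its speed; a pose out of reach is approached as far as the arm can. A call with a number of a shift or a turn outside -1 to 1 is refused whole. A call with a gripper value outside its range is refused whole. OPENING is the opening, from 0 (shut) to 1 (fully open), set as the call begins (- or left out, the last holds). The fingers move at their own pace and stop on an object; FORCE is the grip in N (left out, the last holds). Time passes only in rows, so rows that do not move let the fingers close. It gives the time, the measured TCP pose, the force, the opening and the grip force at its end, in the units of the state.
- env.sense(): the state, without advancing time (a new reading comes with each control period).
- env.camera(name): name is "scene" or "top"; returns (picture, depth): 420x560x3 uint8, red, green, blue; 420x560 float32, m along the optical axis (not along the pixel's ray), 0 where there is no reading.
- env.camera_params(name): a dict with "K" (3x3 intrinsics, pixels), "dist_coeffs" ([k1, k2, p1, p2, k3] as OpenCV has them; the pictures are not rectified), "R" (3x3) and "t" (3): a world point X has camera coordinates R X + t. Camera axes: x right, y down, z forward; pixel columns grow to the right and rows downward; lengths in m; the calibration is good to about 2 mm. A picture is of the moment at which its call begins. camera_params takes no time and is no camera call.
- env.sign_off(): hands the job in; it is judged then, once.
The state is a dict: "time": time; "joint_pos": joint angles; "dq": joint speeds; "effort": joint torques, N m; "tcp_pos": TCP position; "ee_rot": TCP orientation; "force": force on the tool from outside, world axes, zero at the start; "torque": the same for the moment, N m; "width": finger opening in m; "grasp_force": force on a finger pad.
Only numpy, scipy, OpenCV 4.12 (cv2) and the standard library are available. Lean on these libraries where they do the work, as an engineer would, in place of code of your own. Each camera call takes 0.05 s, during which the arm holds its last target. There are 200 camera calls.

## Working session

There is one attempt and no reset: what is moved stays moved. The work goes in short steps, Python scripts to look and compute and a shell command to move; the robot and the scene stay as the last step left them, time stands still between calls to the robot, and variables do not carry over. Pictures are saved under pics/ and viewed, at most 14 in all, crops included, and the job is handed in when it is done.

```bash
mkdir -p pics
python3 - <<'E'
from plant import env
import cv2,numpy as np
for n in("scene","top"):
    p,d=env.camera(n); cv2.imwrite(f"pics/{n}0.png",p[...,::-1]); np.save(f"{n}_d.npy",d); np.save(f"{n}_p.npy",p)
    c=env.camera_params(n); print(n,np.round(c["K"],1).tolist(),c["dist_coeffs"],np.round(c["R"],3).tolist(),np.round(c["t"],3))
print(env.sense())
E
```

```text
scene [[522.5, 0.0, 275.9], [0.0, 522.5, 208.2], [0.0, 0.0, 1.0]] [-0.06447566  0.          0.          0.          0.        ] [[0.877, 0.48, 0.012], [0.35, -0.622, -0.701], [-0.329, 0.619, -0.713]] [-0.55  -0.198  1.324]
top [[390.4, 0.0, 280.5], [0.0, 390.4, 208.8], [0.0, 0.0, 1.0]] [-0.01437021  0.          0.          0.          0.        ] [[-0.018, -0.999, -0.033], [-0.987, 0.023, -0.157], [0.158, 0.03, -0.987]] [0.02  0.62  0.909]
{'time': 0.1, 'joint_pos': array([-1.39233677e+00,  3.81106684e-01,  1.29815183e+00,  1.06376112e-05,
        1.46358799e+00, -2.15314062e-01]), 'dq': array([ 0.00130512, -0.00159624, -0.0027068 ,  0.00240092, -0.00122924,
        0.0002334 ]), 'effort': array([ 3.23920241e-03, -4.38655293e+01, -2.24910897e+01,  7.14745629e-02,
        3.41683079e-02, -7.15259080e-05]), 'tcp_pos': array([ 0.21097174, -0.50767091,  0.24622246]), 'ee_rot': array([ 9.80680242e-01,  1.95616638e-01,  1.68388491e-05, -6.26720224e-04]), 'force': array([-0.51227539,  0.28445189, -0.49618991]), 'torque': array([ 0.0146139 ,  0.02088351, -0.05497247]), 'grasp_force': 0.0, 'width': 0.08810078200747311}
```

View pics/scene0.png

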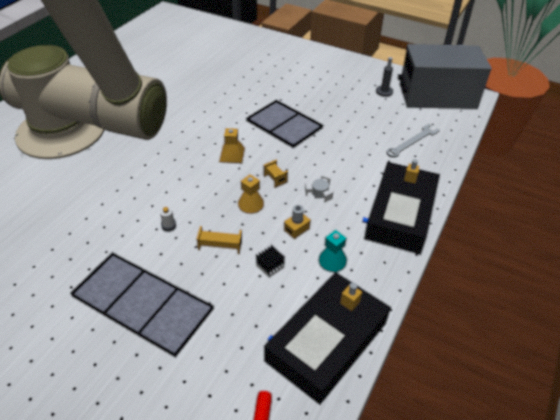

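View pics/top0.png

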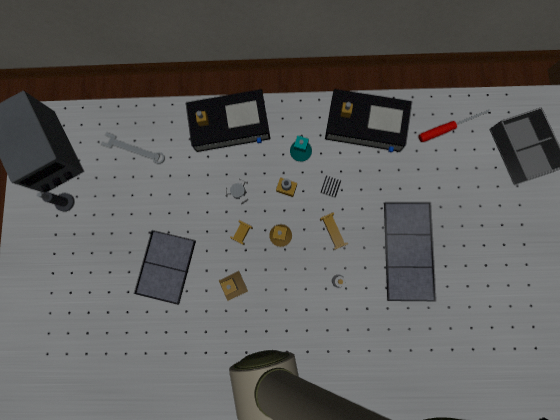

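Scene view: square horn (232,145), round horn brass (251,193), the turquoise look-alike (334,250), long section (220,239), short section (276,172) and attenuator (298,221). The spares are the circulator (319,187), load (270,260) and sensor (167,217). In the top view the long tray is at (410,250) and the short tray at (165,267). The round horn is the brass one, at top-view (281,235), not the turquoise one at (301,149). I'll confirm this in enlarged crops.

```bash
python3 - <<'E'
import cv2,numpy as np
p=np.load("top_p.npy")[...,::-1]
cv2.imwrite("pics/c1.png",cv2.resize(p[165:310,200:360],None,fx=4.5,fy=4,interpolation=cv2.INTER_CUBIC) if 0 else cv2.resize(p[165:310,205:355],None,fx=4,fy=4,interpolation=cv2.INTER_CUBIC))
cv2.imwrite("pics/c2.png",cv2.resize(p[195:310,125:445],None,fx=2.5,fy=2.5,interpolation=cv2.INTER_CUBIC))
E
cat > h.py <<'E'
import cv2,numpy as np
from plant import env
def ray(n,px):
    c=env.camera_params(n); u=cv2.undistortPoints(np.array(px,float).reshape(-1,1,2),c["K"],np.array(c["dist_coeffs"]))[:,0]
    return c, np.c_[u,np.ones(len(u))]
def at_z(n,px,z):
    c,r=ray(n,px); R=np.array(c["R"]);o=-R.T@c["t"]; w=r@R
    return o+w*((z-o[2])/w[:,2])[:,None]
def cloud(n,d):
    c=env.camera_params(n); v,u=np.mgrid[:420,:560]
    _,r=ray(n,np.stack([u,v],-1).reshape(-1,2)); X=r*d.reshape(-1,1)
    return ((X-c["t"])@np.array(c["R"])).reshape(420,560,3)
E
```

```text
(no output)
```

View pics/c1.png

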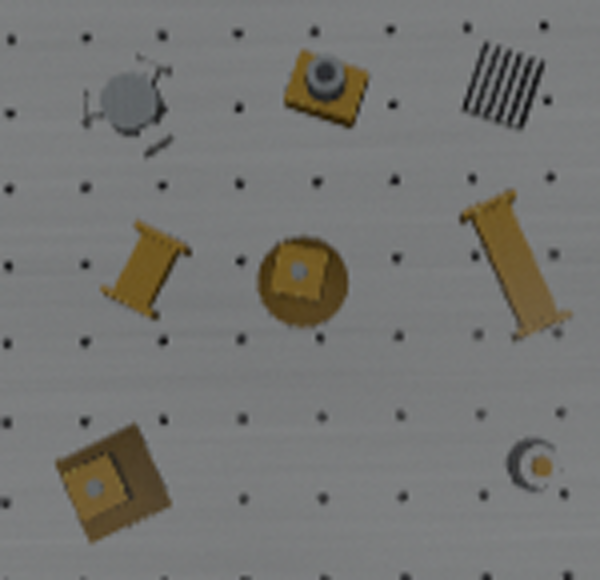

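View pics/c2.png

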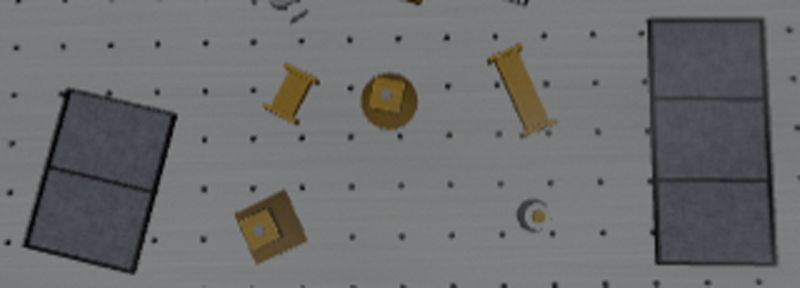

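The crops confirm the brass round horn at top-view (280,235), with its block at c1 (299,271). The square horn is at c1 (113,483), the long section at (516,265), the short section at (146,270), and the attenuator at (326,88). Next, poses.

Run:
```python
from h import *
f1=lambda q:[(205+(x+.5)/4-.5,165+(y+.5)/4-.5) for x,y in q]
f2=lambda q:[(125+(x+.5)/2.5-.5,195+(y+.5)/2.5-.5) for x,y in q]
def quad(nm,px,z):
    P=at_z("top",px,z)[:,:2]; e=[P[(i+1)%len(P)]-P[i] for i in range(len(P))]
    print(nm,P.mean(0).round(4),"len",[round(np.linalg.norm(x)*1e3) for x in e],"ang",[round(np.degrees(np.arctan2(x[1],x[0]))%180,1) for x in e])
quad("short_tray",f2([(67,90),(176,115),(135,272),(25,246)]),.012)
quad("long_tray",f2([(648,18),(764,18),(776,264),(657,264)]),.012)
quad("sq rim",f1([(55,465),(137,423),(171,505),(91,543)]),0.002)
quad("sq stub",f1([(95,488)]),.076)
quad("sq block",f1([(62,485),(110,452),(130,485),(83,517)]),.072)
quad("rd rim",f1([(303,282)]),0.002); quad("rd stub",f1([(299,271)]),.076)
quad("rd block",f1([(275,241),(329,247),(322,300),(271,296)]),.072)
quad("att drum",f1([(325,71)]),.067)
quad("att top edge",f1([(304,50),(369,73)]),.030)
quad("long",f1([(462,216),(513,192),(569,314),(516,338)]),.034)
quad("short",f1([(138,222),(188,251),(155,317),(103,290)]),.034)
for n in("top","scene"):
    C=cloud(n,np.load(n+"_d.npy"))
    for nm,xy,z0,z1,r in [("sq",(.44,.11),.062,.08,.05),("rd",(.54,.0),.062,.08,.05),("att",(.64,0),.05,.08,.04),("long",(.54,-.12),.022,.03,.06),("short",(.54,.09),.022,.03,.04)]:
        m=(np.hypot(C[...,0]-xy[0],C[...,1]-xy[1])<r)&(C[...,2]>z0)&(C[...,2]<z1)
        P=C[m][:,:2].astype(np.float32)
        if len(P)>4:
            c,s,a=cv2.minAreaRect(P); print(n,nm,len(P),np.round(c,4),np.round(s,3),round(a,1),"mean",P.mean(0).round(4))
```

```text
short_tray [0.4856 0.3028] len [117, 160, 115, 161] ang [np.float64(76.2), np.float64(166.0), np.float64(76.5), np.float64(166.5)]
long_tray [ 0.5147 -0.3096] len [117, 243, 115, 244] ang [np.float64(88.6), np.float64(178.3), np.float64(89.0), np.float64(178.7)]
sq rim [0.4355 0.1319] len [58, 55, 55, 54] ang [np.float64(115.9), np.float64(22.6), np.float64(114.1), np.float64(25.4)]
sq stub [0.4358 0.1313] len [0] ang [np.float64(0.0)]
sq block [0.4376 0.1312] len [34, 22, 33, 22] ang [np.float64(123.3), np.float64(31.5), np.float64(123.0), np.float64(33.8)]
rd rim [0.56   0.0105] len [0] ang [np.float64(0.0)]
rd stub [0.5598 0.0104] len [0] ang [np.float64(0.0)]
rd block [0.5603 0.0104] len [32, 32, 30, 33] ang [np.float64(82.4), np.float64(171.3), np.float64(84.3), np.float64(175.0)]
att drum [ 0.6825 -0.0073] len [0] ang [np.float64(0.0)]
att top edge [ 0.6969 -0.0141] len [44, 44] ang [np.float64(68.6), np.float64(68.6)]
long [ 0.565  -0.1212] len [35, 82, 36, 82] ang [np.float64(114.0), np.float64(22.3), np.float64(113.0), np.float64(21.8)]
short [0.5667 0.1068] len [36, 45, 37, 47] ang [np.float64(58.8), np.float64(152.9), np.float64(61.7), np.float64(152.5)]
top sq 177 [0.4367 0.1313] [0.029 0.03 ] 25.1 mean [0.4369 0.1309]
top rd 161 [0.5607 0.0107] [0.03 0.03] 77.2 mean [0.5605 0.0105]
top att 32 [ 0.6752 -0.006 ] [0.017 0.008] 83.0 mean [ 0.675 -0.006]
top long 234 [ 0.5622 -0.1239] [0.078 0.029] 17.2 mean [ 0.5644 -0.1224]
top short 92 [0.5641 0.1086] [0.025 0.041] 70.8 mean [0.5631 0.1076]
scene sq 142 [0.4356 0.1287] [0.028 0.034] 24.4 mean [0.4371 0.1259]
scene rd 200 [0.5591 0.0075] [0.033 0.032] 77.2 mean [0.5603 0.0054]
scene att 31 [ 0.6747 -0.0074] [0.023 0.009] 64.6 mean [ 0.6739 -0.0099]
scene long 385 [ 0.5637 -0.1285] [0.076 0.035] 21.2 mean [ 0.5637 -0.1264]
scene short 113 [0.5629 0.1044] [0.029 0.046] 65.2 mean [0.5584 0.1062]
```

```bash
cat > g.py <<'E'
# usage: g.py x y z closing_deg : tool-frame shift (units of 30 mm) and turn (units of 6 deg) still to go
import sys,numpy as np
from plant import env
from scipy.spatial.transform import Rotation as R
def go(x,y,z,c):
    s=env.sense(); r=R.from_quat(s["ee_rot"]); M=r.as_matrix()
    cur=np.degrees(np.arctan2(M[1,1],M[0,1])); turn=(c-cur+90)%180-90   # world ccw; tool z is down
    e=np.array([x,y,z])-s["tcp_pos"]; f=lambda a:np.round(R.from_euler('z',a,degrees=True).apply(M.T@e)/.03,2)
    print("t",round(s["time"],2),"tcp",s["tcp_pos"].round(4),"close",round(cur,1),"q6",round(s["joint_pos"][5],2),"w",round(s["width"],4),"gf",round(s["grasp_force"],1),"tilt",np.degrees(np.arccos(-M[2,2])).round(2))
    print("turn rz units",round(-turn/6,2)," shift now",f(0)," shift after turn",f(turn))
if __name__=="__main__": go(*map(float,sys.argv[1:]))
E
python3 g.py .565 -.121 .12 112.2
```

```text
t 0.1 tcp [ 0.211  -0.5077  0.2462] close -67.4 q6 -0.22 w 0.0881 gf 0.0 tilt 0.07
turn rz units 0.06  shift now [15.84 -7.37  4.22]  shift after turn [15.8  -7.47  4.22]
```

```bash
python3 -m inch '{"travel":[[1,-0.47,0.26],[1,-0.47,0.26],[1,-0.47,0.26],[1,-0.47,0.26],[1,-0.47,0.26],[1,-0.47,0.26],[1,-0.47,0.26],[1,-0.47,0.26]],"rotation":[[0,0,0],[0,0,0],[0,0,0],[0,0,0],[0,0,0],[0,0,0],[0,0,0],[0,0,0]]}' 0.6 20
python3 -m inch '{"travel":[[1,-0.47,0.26],[1,-0.47,0.26],[1,-0.47,0.26],[1,-0.47,0.26],[1,-0.47,0.26],[1,-0.47,0.26],[1,-0.47,0.26],[0.8,-0.47,0.26]],"rotation":[[0,0,0],[0,0,0],[0,0,0],[0,0,0],[0,0,0],[0,0,0],[0,0,0],[0,0,0]]}'
python3 g.py .565 -.121 .02 112.2
```

```text
time: 1.1
tcp_pos: [0.3899, -0.3107, 0.1839]
ee_rot: [0.981, 0.196, -0.0, -0.0]
force: [0.8, -0.1, 0.2]
width: 0.0528
grasp_force: 0.0
time: 2.1
tcp_pos: [0.5628, -0.1166, 0.1213]
ee_rot: [0.981, 0.196, -0.0, -0.0]
force: [-0.7, -1.0, -0.3]
width: 0.0529
grasp_force: 0.0
t 2.1 tcp [ 0.5628 -0.1166  0.1213] close -67.4 q6 0.77 w 0.0529 gf 0.0 tilt 0.04
turn rz units 0.06  shift now [0.01 0.16 3.38]  shift after turn [0.01 0.16 3.38]
```

```bash
python3 -m inch '{"travel":[[0,0.16,0.8],[0,0,0.9],[0,0,0.9],[0,0,0.5],[0,0,0.28],[0,0,0]],"rotation":[[0,0,0],[0,0,0],[0,0,0],[0,0,0],[0,0,0],[0,0,0]]}'
python3 -m inch '{"travel":[[0,0,0],[0,0,0],[0,0,0],[0,0,0],[0,0,0]],"rotation":[[0,0,0],[0,0,0],[0,0,0],[0,0,0],[0,0,0]]}' 0 25
python3 g.py .434 -.3075 .12 178.5
```

```text
time: 2.85
tcp_pos: [0.5641, -0.1221, 0.0205]
ee_rot: [0.981, 0.196, -0.0, -0.0]
force: [-0.4, 0.2, 0.2]
width: 0.053
grasp_force: 0.0
time: 3.48
tcp_pos: [0.5643, -0.1223, 0.0209]
ee_rot: [0.981, 0.196, 0.0, 0.0]
force: [0.7, 0.3, 3.8]
width: 0.0237
grasp_force: 25.0
t 3.48 tcp [ 0.5643 -0.1223  0.0209] close -67.4 q6 0.76 w 0.0237 gf 25.0 tilt 0.05
turn rz units -10.99  shift now [-6.38  4.04 -3.3 ]  shift after turn [-6.29 -4.18 -3.3 ]
```

```bash
python3 -m inch '{"travel":[[0,0,-0.8],[0,0,-1],[0,0,-1],[0,0,-0.5],[0,0,0],[0,0,0],[0,0,0],[0,0,0]],"rotation":[[0,0,0],[0,0,0],[0,0,-1],[0,0,-1],[0,0,-1],[0,0,-1],[0,0,-1],[0,0,-1]]}'
python3 -m inch '{"travel":[[0,0,0],[0,0,0],[0,0,0],[0,0,0],[0,0,0],[0,0,0]],"rotation":[[0,0,-1],[0,0,-1],[0,0,-1],[0,0,-1],[0,0,-1],[0,0,0]]}'
python3 g.py .434 -.3075 .12 178.5
```

```text
time: 4.47
tcp_pos: [0.5637, -0.1219, 0.1191]
ee_rot: [0.871, 0.491, -0.0, -0.001]
force: [0.3, -0.0, -1.1]
width: 0.0238
grasp_force: 25.0
time: 5.22
tcp_pos: [0.5638, -0.1219, 0.1192]
ee_rot: [0.716, 0.698, -0.0, -0.0]
force: [-0.1, 0.2, -1.0]
width: 0.024
grasp_force: 25.0
t 5.22 tcp [ 0.5638 -0.1219  0.1192] close -1.5 q6 -0.39 w 0.024 gf 25.0 tilt 0.06
turn rz units 0.0  shift now [-6.3  -4.16 -0.03]  shift after turn [-6.3  -4.16 -0.03]
```

Run:
```python
from h import *
p,d=env.camera("scene"); cv2.imwrite("pics/s1.png",cv2.resize(p[120:390,40:400,::-1],None,fx=2,fy=2,interpolation=cv2.INTER_CUBIC))
```

```text
(no output)
```

View pics/s1.png

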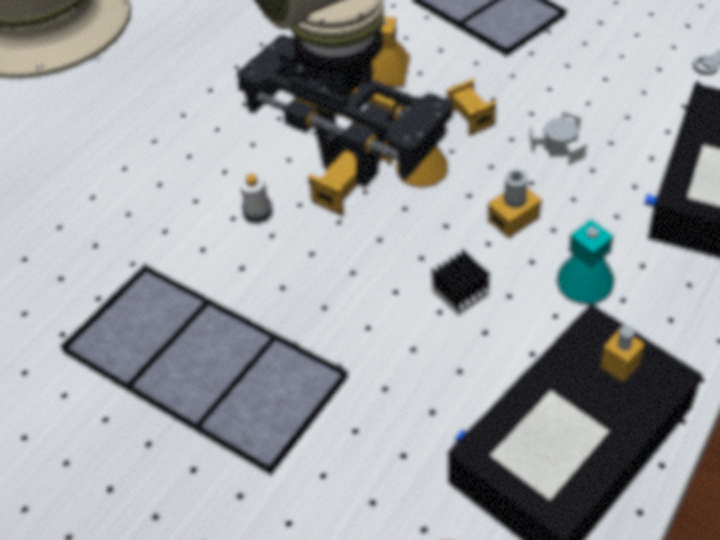

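The long section is held level in the gripper at crop (335,180). Carrying it to the near compartment.

```bash
python3 -m inch '{"travel":[[-0.9,-0.6,0],[-0.9,-0.6,0],[-0.9,-0.6,0],[-0.9,-0.6,0],[-0.9,-0.6,0],[-0.9,-0.6,0],[-0.9,-0.56,0],[0,0,0]],"rotation":[[0,0,0],[0,0,0],[0,0,0],[0,0,0],[0,0,0],[0,0,0],[0,0,0],[0,0,0]]}'
python3 g.py .434 -.3075 .0238 178.5
```

```text
time: 6.28
tcp_pos: [0.4337, -0.3092, 0.1194]
ee_rot: [0.718, 0.697, -0.0, -0.0]
force: [0.4, 0.5, -1.0]
width: 0.0238
grasp_force: 25.0
t 6.28 tcp [ 0.4337 -0.3092  0.1194] close -1.7 q6 -0.81 w 0.0238 gf 25.0 tilt 0.01
turn rz units -0.03  shift now [0.06 0.01 3.19]  shift after turn [0.06 0.01 3.19]
```

```bash
python3 -m inch '{"travel":[[0.06,0,0.9],[0,0,0.9],[0,0,0.7],[0,0,0.4],[0,0,0.25],[0,0,0.04],[0,0,0]],"rotation":[[0,0,0],[0,0,0],[0,0,0],[0,0,0],[0,0,0],[0,0,0],[0,0,0]]}'
python3 -m inch '{"travel":[[0,0,0],[0,0,0],[0,0,0],[0,0,-0.3],[0,0,-1],[0,0,-1],[0,0,-1],[0,0,0]],"rotation":[[0,0,0],[0,0,0],[0,0,0],[0,0,0],[0,0,0],[0,0,0],[0,0,0],[0,0,0]]}' 0.45
python3 g.py .6825 -.0072 .12 40
```

```text
time: 7.15
tcp_pos: [0.4348, -0.3063, 0.0243]
ee_rot: [0.716, 0.698, -0.0, 0.0]
force: [-0.0, -0.3, -1.3]
width: 0.0237
grasp_force: 25.0
time: 8.15
tcp_pos: [0.4352, -0.3067, 0.1252]
ee_rot: [0.716, 0.698, -0.0, 0.002]
force: [-0.7, 0.5, -0.1]
width: 0.0398
grasp_force: 0.0
t 8.15 tcp [ 0.4352 -0.3067  0.1252] close -1.4 q6 -0.81 w 0.0398 gf 0.0 tilt 0.27
turn rz units -6.9  shift now [10.19  7.99  0.16]  shift after turn [ 2.35 12.73  0.16]
```

```bash
python3 -m inch '{"travel":[[1,0.6,0],[1,0.6,0],[1,0.6,0],[1,0.6,0],[1,0.6,0],[1,0.6,0],[1,0.6,0],[1,0.6,0]],"rotation":[[0,0,0],[0,0,0],[0,0,0],[0,0,0],[0,0,0],[0,0,0],[0,0,0],[0,0,0]]}'
python3 -m inch '{"travel":[[0,0,0],[0,0,0],[0,0,0],[0,0,0],[0,0,0],[0,0,0],[0,0,0],[0,0,0]],"rotation":[[0,0,1],[0,0,1],[0,0,1],[0,0,1],[0,0,1],[0,0,1],[0,0,1],[0,0,1]]}' 0.6
python3 -m inch '{"travel":[[0,0,0],[0,0,0],[0,0,0],[0,0,0],[0,0,0],[0,0,0],[0,0,0],[0,0,0]],"rotation":[[0,0,1],[0,0,1],[0,0,1],[0,0,1],[0,0,1],[0,0,1],[0,0,1],[0,0,0]]}'
python3 g.py .6825 -.0072 .12 88.5
```

```text
time: 9.15
tcp_pos: [0.5847, -0.0687, 0.1218]
ee_rot: [0.716, 0.698, -0.0, -0.001]
force: [-0.3, -1.0, 0.3]
width: 0.0397
grasp_force: 0.0
time: 10.15
tcp_pos: [0.5841, -0.0697, 0.1218]
ee_rot: [0.939, 0.345, -0.001, -0.001]
force: [-0.0, 0.4, 0.2]
width: 0.0531
grasp_force: 0.0
time: 11.15
tcp_pos: [0.5842, -0.0697, 0.122]
ee_rot: [1.0, -0.012, -0.001, -0.0]
force: [0.7, 0.6, -0.2]
width: 0.0531
grasp_force: 0.0
t 11.15 tcp [ 0.5842 -0.0697  0.122 ] close -91.4 q6 1.28 w 0.0531 gf 0.0 tilt 0.09
turn rz units 0.02  shift now [ 3.23 -2.16  0.06]  shift after turn [ 3.22 -2.17  0.06]
```

```bash
python3 -m inch '{"travel":[[0.8,-0.54,0],[0.8,-0.54,0],[0.8,-0.54,0],[0.83,-0.54,0],[0,0,0.7],[0,0,0.9],[0,0,0.7],[0,0,0.33]],"rotation":[[0,0,0],[0,0,0],[0,0,0],[0,0,0],[0,0,0],[0,0,0],[0,0,0],[0,0,0]]}'
python3 g.py .6825 -.0072 .043 88.5
```

```text
time: 12.15
tcp_pos: [0.6824, -0.0074, 0.0422]
ee_rot: [1.0, -0.012, -0.001, -0.0]
force: [-0.5, -0.3, -0.1]
width: 0.0528
grasp_force: 0.0
t 12.15 tcp [ 0.6824 -0.0074  0.0422] close -91.3 q6 1.41 w 0.0528 gf 0.0 tilt 0.15
turn rz units 0.03  shift now [ 0.   -0.01 -0.03]  shift after turn [ 0.   -0.01 -0.03]
```

```bash
python3 -m inch '{"travel":[[0,0,0],[0,0,0],[0,0,0],[0,0,0],[0,0,0]],"rotation":[[0,0,0],[0,0,0],[0,0,0],[0,0,0],[0,0,0]]}' 0 35
python3 -m inch '{"travel":[[0,0,-0.4],[0,0,-0.8],[0,0,-1],[0,0,-1],[0,0,0]],"rotation":[[0,0,0],[0,0,0],[0,0,0],[0,0,0],[0,0,0]]}'
python3 g.py .5957 -.3117 .14 88.5
```

```text
time: 12.78
tcp_pos: [0.6834, -0.0076, 0.0448]
ee_rot: [1.0, -0.013, 0.001, 0.0]
force: [-0.8, -1.4, 5.2]
width: 0.0228
grasp_force: 35.0
time: 13.4
tcp_pos: [0.6838, -0.0075, 0.1423]
ee_rot: [1.0, -0.012, 0.002, 0.0]
force: [0.3, -0.1, -1.6]
width: 0.0232
grasp_force: 35.0
t 13.4 tcp [ 0.6838 -0.0075  0.1423] close -91.4 q6 1.41 w 0.0232 gf 35.0 tilt 0.26
turn rz units 0.01  shift now [-2.68 10.21  0.07]  shift after turn [-2.67 10.21  0.07]
```

```bash
python3 -m inch '{"travel":[[-0.25,0.93,0],[-0.25,0.93,0],[-0.25,0.93,0],[-0.25,0.93,0],[-0.25,0.93,0],[-0.25,0.93,0],[-0.25,0.93,0],[-0.25,0.93,0]],"rotation":[[0,0,0],[0,0,0],[0,0,0],[0,0,0],[0,0,0],[0,0,0],[0,0,0],[0,0,0]]}'
python3 -m inch '{"travel":[[-0.23,0.93,0],[-0.22,0.93,0],[-0.22,0.91,0],[0,0,0],[0,0,0.8],[0,0,1],[0,0,0.7],[0,0,0]],"rotation":[[0,0,0],[0,0,0],[0,0,0],[0,0,0],[0,0,0],[0,0,0],[0,0,0],[0,0,0]]}'
python3 g.py .5957 -.3117 .048 88.5
```

```text
time: 14.4
tcp_pos: [0.6165, -0.2296, 0.1381]
ee_rot: [1.0, -0.013, -0.001, -0.001]
force: [0.3, -0.3, -1.6]
width: 0.0233
grasp_force: 35.0
time: 15.4
tcp_pos: [0.5946, -0.3099, 0.0626]
ee_rot: [1.0, -0.012, -0.002, -0.002]
force: [0.8, -0.0, -1.3]
width: 0.0232
grasp_force: 35.0
t 15.4 tcp [ 0.5946 -0.3099  0.0626] close -91.4 q6 0.94 w 0.0232 gf 35.0 tilt 0.29
turn rz units 0.02  shift now [0.04 0.06 0.49]  shift after turn [0.04 0.06 0.49]
```

```bash
python3 -m inch '{"travel":[[0.03,0.05,0.25],[0,0,0.15],[0,0,0.05],[0,0,0]],"rotation":[[0,0,0],[0,0,0],[0,0,0],[0,0,0]]}'
python3 -m inch '{"travel":[[0,0,0.05],[0,0,0]],"rotation":[[0,0,0],[0,0,0]]}'
python3 g.py .5957 -.3117 .048 88.5
```

```text
time: 15.9
tcp_pos: [0.5962, -0.3132, 0.0516]
ee_rot: [1.0, -0.013, 0.0, 0.0]
force: [0.2, -0.1, -1.8]
width: 0.0231
grasp_force: 35.0
time: 16.15
tcp_pos: [0.5961, -0.3132, 0.05]
ee_rot: [1.0, -0.013, -0.0, -0.0]
force: [0.2, 0.9, -2.5]
width: 0.0233
grasp_force: 35.0
t 16.15 tcp [ 0.5961 -0.3132  0.05  ] close -91.4 q6 0.94 w 0.0233 gf 35.0 tilt 0.0
turn rz units 0.01  shift now [-0.02 -0.05  0.07]  shift after turn [-0.02 -0.05  0.07]
```

```bash
python3 -m inch '{"travel":[[0,0,0.05],[0,0,0.03],[0,0,0]],"rotation":[[0,0,0],[0,0,0],[0,0,0]]}'
python3 -m inch '{"travel":[[0,0,0],[0,0,0],[0,0,0],[0,0,-0.3],[0,0,-0.9],[0,0,-1],[0,0,-1],[0,0,0]],"rotation":[[0,0,0],[0,0,0],[0,0,0],[0,0,0],[0,0,0],[0,0,0],[0,0,0],[0,0,0]]}' 0.6
python3 g.py .4362 .1313 .14 114.5;python3 g.py .4362 .1313 .14 24.5
```

```text
time: 16.52
tcp_pos: [0.5962, -0.3132, 0.0478]
ee_rot: [1.0, -0.013, 0.0, 0.0]
force: [-1.5, 1.5, 1.0]
width: 0.023
grasp_force: 35.0
time: 17.52
tcp_pos: [0.597, -0.3137, 0.1465]
ee_rot: [1.0, -0.012, 0.002, 0.002]
force: [-0.6, -0.9, -1.0]
width: 0.0527
grasp_force: 0.0
t 17.52 tcp [ 0.597  -0.3137  0.1465] close -91.4 q6 0.94 w 0.0527 gf 0.0 tilt 0.32
turn rz units -4.32  shift now [ -5.73 -14.7    0.14]  shift after turn [  1.27 -15.72   0.14]
t 17.52 tcp [ 0.597  -0.3137  0.1465] close -91.4 q6 0.94 w 0.0527 gf 0.0 tilt 0.32
turn rz units 10.68  shift now [ -5.73 -14.7    0.14]  shift after turn [-15.72  -1.27   0.14]
```

```bash
python3 -m inch '{"travel":[[0,0,0],[0,0,0],[0,0,0],[0,0,0],[0,0,0],[0,0,0]],"rotation":[[0,0,-0.9],[0,0,-0.9],[0,0,-0.9],[0,0,-0.9],[0,0,-0.72],[0,0,0]]}'
python3 -m inch '{"travel":[[0.08,-0.98,0],[0.08,-0.98,0],[0.08,-0.98,0],[0.08,-0.98,0],[0.08,-0.98,0],[0.08,-0.98,0],[0.08,-0.98,0],[0.08,-0.98,0]],"rotation":[[0,0,0],[0,0,0],[0,0,0],[0,0,0],[0,0,0],[0,0,0],[0,0,0],[0,0,0]]}'
python3 -m inch '{"travel":[[0.08,-0.98,0],[0.08,-0.98,0],[0.08,-0.98,0],[0.08,-0.98,0],[0.08,-0.98,0],[0.08,-0.98,0],[0.08,-0.98,0],[0.08,-0.98,0]],"rotation":[[0,0,0],[0,0,0],[0,0,0],[0,0,0],[0,0,0],[0,0,0],[0,0,0],[0,0,0]]}'
python3 g.py .4362 .1313 .055 114.5
```

```text
time: 18.27
tcp_pos: [0.5959, -0.313, 0.1425]
ee_rot: [0.977, 0.212, -0.001, -0.001]
force: [-0.2, -0.1, -0.5]
width: 0.0532
grasp_force: 0.0
time: 19.27
tcp_pos: [0.5155, -0.0902, 0.1432]
ee_rot: [0.977, 0.211, -0.0, -0.0]
force: [-0.2, -0.5, 0.0]
width: 0.0531
grasp_force: 0.0
time: 20.27
tcp_pos: [0.4356, 0.1317, 0.1433]
ee_rot: [0.977, 0.211, -0.0, -0.0]
force: [-0.3, 0.3, -0.2]
width: 0.053
grasp_force: 0.0
t 20.27 tcp [0.4356 0.1317 0.1433] close -65.6 q6 1.18 w 0.053 gf 0.0 tilt 0.03
turn rz units -0.02  shift now [0.02 0.02 2.94]  shift after turn [0.02 0.02 2.94]
```

```bash
python3 -m inch '{"travel":[[0.02,0.02,0.8],[0,0,0.9],[0,0,0.8],[0,0,0.4],[0,0,0]],"rotation":[[0,0,0],[0,0,0],[0,0,0],[0,0,0],[0,0,0]]}'
python3 -m inch '{"travel":[[0,0,0],[0,0,0],[0,0,0],[0,0,0],[0,0,0]],"rotation":[[0,0,0],[0,0,0],[0,0,0],[0,0,0],[0,0,0]]}' 0 35
python3 g.py .4362 .1313 .055 114.5
```

```text
time: 20.9
tcp_pos: [0.4367, 0.1305, 0.0562]
ee_rot: [0.977, 0.212, -0.001, -0.0]
force: [0.1, 0.4, 0.7]
width: 0.053
grasp_force: 0.0
time: 21.52
tcp_pos: [0.4371, 0.1307, 0.057]
ee_rot: [0.977, 0.212, 0.0, -0.0]
force: [-0.9, 2.7, 6.3]
width: 0.0298
grasp_force: 34.9
t 21.52 tcp [0.4371 0.1307 0.057 ] close -65.5 q6 1.17 w 0.0298 gf 34.9 tilt 0.05
turn rz units -0.0  shift now [-0.02 -0.03  0.07]  shift after turn [-0.02 -0.03  0.07]
```

```bash
python3 -m inch '{"travel":[[0,0,-0.4],[0,0,-0.9],[0,0,-1],[0,0,-0.9],[0,0,0],[0,0,0],[0,0,0]],"rotation":[[0,0,0],[0,0,0],[0,0,0.9],[0,0,0.9],[0,0,0.9],[0,0,0.9],[0,0,0.73]]}'
python3 g.py .5147 -.3096 .060 88.5
```

```text
time: 22.4
tcp_pos: [0.4367, 0.1305, 0.1531]
ee_rot: [1.0, -0.014, -0.0, 0.0]
force: [0.2, -0.0, -1.8]
width: 0.0294
grasp_force: 34.9
t 22.4 tcp [0.4367 0.1305 0.1531] close -91.7 q6 1.63 w 0.0294 gf 34.9 tilt 0.01
turn rz units -0.03  shift now [ 3.02 14.59  3.1 ]  shift after turn [ 2.98 14.6   3.1 ]
```

```bash
python3 -m inch '{"travel":[[0.2,0.97,0],[0.2,0.97,0],[0.2,0.97,0],[0.2,0.97,0],[0.2,0.97,0],[0.2,0.97,0],[0.2,0.97,0],[0.2,0.97,0]],"rotation":[[0,0,0],[0,0,0],[0,0,0],[0,0,0],[0,0,0],[0,0,0],[0,0,0],[0,0,0]]}'
python3 -m inch '{"travel":[[0.2,0.97,0],[0.2,0.97,0],[0.2,0.97,0],[0.2,0.97,0],[0.2,0.97,0],[0.2,0.97,0],[0.2,0.97,0],[0,0,0]],"rotation":[[0,0,0],[0,0,0],[0,0,0],[0,0,0],[0,0,0],[0,0,0],[0,0,0],[0,0,0]]}'
python3 g.py .5147 -.3096 .060 88.5
python3 - <<'E'
from h import *
p,d=env.camera("top"); cv2.imwrite("pics/t2.png",cv2.resize(p[165:325,330:470,::-1],None,fx=3.5,fy=3.5,interpolation=cv2.INTER_CUBIC))
p,d=env.camera("scene"); cv2.imwrite("pics/s2.png",cv2.resize(p[200:390,40:300,::-1],None,fx=3,fy=3,interpolation=cv2.INTER_CUBIC))
E
```

```text
time: 23.4
tcp_pos: [0.4787, -0.1044, 0.153]
ee_rot: [1.0, -0.013, -0.0, 0.0]
force: [0.6, -0.5, -1.2]
width: 0.0301
grasp_force: 34.9
time: 24.4
tcp_pos: [0.5152, -0.3097, 0.1525]
ee_rot: [1.0, -0.014, -0.0, 0.0]
force: [-0.0, 0.2, -2.2]
width: 0.0297
grasp_force: 34.9
t 24.4 tcp [ 0.5152 -0.3097  0.1525] close -91.6 q6 0.86 w 0.0297 gf 34.9 tilt 0.02
turn rz units -0.02  shift now [-0.02 -0.    3.08]  shift after turn [-0.02 -0.    3.08]
```

View pics/s2.png

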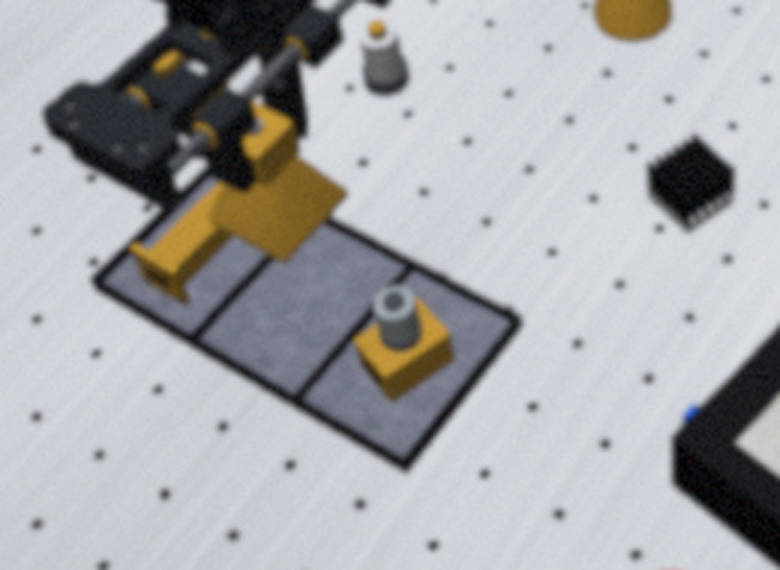

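The long section sits in the near compartment at (180,245) and the attenuator in the far one at (405,345). Both are flat, and the square horn hangs upright over the middle one.

```bash
python3 -m inch '{"travel":[[0,0,0.8],[0,0,1],[0,0,0.7],[0,0,0.3],[0,0,0.15],[0,0,0.05],[0,0,0]],"rotation":[[0,0,0],[0,0,0],[0,0,0],[0,0,0],[0,0,0],[0,0,0],[0,0,0]]}'
python3 g.py .5147 -.3096 .060 88.5
```

```text
time: 25.38
tcp_pos: [0.5157, -0.3083, 0.0631]
ee_rot: [1.0, -0.013, 0.0, 0.0]
force: [0.2, -1.2, -1.3]
width: 0.0297
grasp_force: 34.9
t 25.38 tcp [ 0.5157 -0.3083  0.0631] close -91.5 q6 0.86 w 0.0297 gf 34.9 tilt 0.06
turn rz units 0.0  shift now [-0.03  0.05  0.1 ]  shift after turn [-0.03  0.05  0.1 ]
```

```bash
python3 -m inch '{"travel":[[0,0,0.05],[0,0,0.05],[0,0,0.03],[0,0,0]],"rotation":[[0,0,0],[0,0,0],[0,0,0],[0,0,0]]}'
python3 -m inch '{"travel":[[0,0,0],[0,0,0],[0,0,0],[0,0,-0.3],[0,0,-0.9],[0,0,-1],[0,0,-1],[0,0,0]],"rotation":[[0,0,0],[0,0,0],[0,0,0],[0,0,0],[0,0,0],[0,0,0],[0,0,0],[0,0,0]]}' 0.6
python3 g.py .5602 .0106 .15 80
```

```text
time: 25.88
tcp_pos: [0.5157, -0.3082, 0.06]
ee_rot: [1.0, -0.013, 0.0, 0.0]
force: [-3.2, 4.1, 9.1]
width: 0.0296
grasp_force: 34.9
time: 26.88
tcp_pos: [0.5162, -0.3087, 0.1572]
ee_rot: [1.0, -0.013, 0.002, 0.002]
force: [-0.1, 0.1, -0.1]
width: 0.0527
grasp_force: 0.0
t 26.88 tcp [ 0.5162 -0.3087  0.1572] close -91.5 q6 0.86 w 0.0527 gf 0.0 tilt 0.29
turn rz units 1.42  shift now [  1.19 -10.68   0.21]  shift after turn [ -0.41 -10.74   0.21]
```

```bash
python3 -m inch '{"travel":[[0,0,0],[0,0,0],[-0.04,-1,0],[-0.04,-1,0],[-0.04,-1,0],[-0.04,-1,0],[-0.04,-1,0],[-0.04,-1,0]],"rotation":[[0,0,0.72],[0,0,0.7],[0,0,0],[0,0,0],[0,0,0],[0,0,0],[0,0,0],[0,0,0]]}'
python3 -m inch '{"travel":[[-0.04,-1,0],[-0.04,-1,0],[-0.04,-1,0],[-0.04,-1,0],[-0.04,-0.74,0],[0,0,0]],"rotation":[[0,0,0],[0,0,0],[0,0,0],[0,0,0],[0,0,0],[0,0,0]]}'
python3 g.py .5602 .0106 .056 80
python3 - <<'E'
from h import *
p,d=env.camera("scene"); cv2.imwrite("pics/s3.png",cv2.resize(p[120:370,60:360,::-1],None,fx=2.3,fy=2.3,interpolation=cv2.INTER_CUBIC))
E
```

```text
time: 27.88
tcp_pos: [0.5394, -0.1285, 0.1536]
ee_rot: [0.996, -0.087, -0.001, -0.0]
force: [0.0, -0.3, 0.0]
width: 0.0525
grasp_force: 0.0
time: 28.62
tcp_pos: [0.5581, 0.0124, 0.1537]
ee_rot: [0.996, -0.086, -0.001, -0.0]
force: [-0.1, -0.1, -0.6]
width: 0.0527
grasp_force: 0.0
t 28.62 tcp [0.5581 0.0124 0.1537] close -99.9 q6 1.55 w 0.0527 gf 0.0 tilt 0.09
turn rz units 0.02  shift now [0.08 0.05 3.26]  shift after turn [0.08 0.05 3.26]
```

View pics/s3.png

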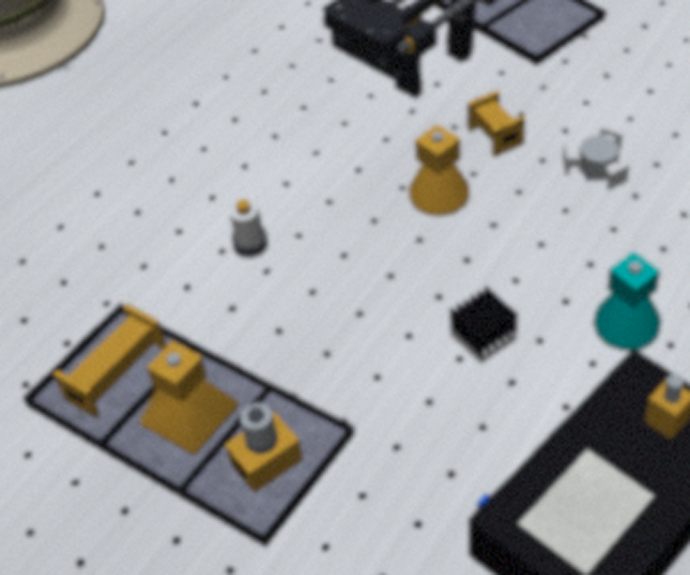

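All three parts of the long kit are in place: section (108,357), horn (185,405) and attenuator (263,450). I'll check the attenuator's distance to the divider later. The brass round horn at (438,170) is next.

```bash
python3 -m inch '{"travel":[[0.08,0.05,0.9],[0,0,0.9],[0,0,0.8],[0,0,0.45],[0,0,0.18],[0,0,0]],"rotation":[[0,0,0],[0,0,0],[0,0,0],[0,0,0],[0,0,0],[0,0,0]]}'
python3 -m inch '{"travel":[[0,0,0],[0,0,0],[0,0,0],[0,0,0],[0,0,0]],"rotation":[[0,0,0],[0,0,0],[0,0,0],[0,0,0],[0,0,0]]}' 0 35
python3 -m inch '{"travel":[[0,0,-0.4],[0,0,-0.9],[0,0,-1],[0,0,-0.9],[0,0,0]],"rotation":[[0,0,0],[0,0,0],[0,0,0],[0,0,0],[0,0,0]]}'
python3 g.py .525 .2931 .15 80
```

```text
time: 29.42
tcp_pos: [0.5608, 0.0092, 0.058]
ee_rot: [0.996, -0.087, 0.0, 0.0]
force: [0.4, -0.1, -0.2]
width: 0.0528
grasp_force: 0.0
time: 30.05
tcp_pos: [0.5608, 0.0096, 0.0581]
ee_rot: [0.996, -0.087, 0.0, -0.0]
force: [-1.0, 1.2, 5.3]
width: 0.0301
grasp_force: 34.5
time: 30.68
tcp_pos: [0.5613, 0.0094, 0.1555]
ee_rot: [0.996, -0.087, 0.002, 0.0]
force: [0.4, -1.2, -1.7]
width: 0.0297
grasp_force: 34.5
t 30.68 tcp [0.5613 0.0094 0.1555] close -100.0 q6 1.55 w 0.0297 gf 34.5 tilt 0.21
turn rz units -0.0  shift now [-2.84 -9.1   0.17]  shift after turn [-2.83 -9.1   0.17]
```

```bash
python3 -m inch '{"travel":[[-0.28,-0.9,0],[-0.28,-0.9,0],[-0.28,-0.9,0],[-0.28,-0.9,0],[-0.28,-0.9,0],[-0.28,-0.9,0],[-0.28,-0.9,0],[-0.28,-0.9,0]],"rotation":[[0,0,0],[0,0,0],[0,0,0],[0,0,0],[0,0,0],[0,0,0],[0,0,0],[0,0,0]]}'
python3 -m inch '{"travel":[[-0.28,-0.95,0],[-0.28,-0.95,0],[0,0,0],[0,0,0.9],[0,0,1],[0,0,0.7],[0,0,0.2],[0,0,0]],"rotation":[[0,0,0],[0,0,0],[0,0,0],[0,0,0],[0,0,0],[0,0,0],[0,0,0],[0,0,0]]}'
python3 g.py .525 .2931 .061 80
```

```text
time: 31.68
tcp_pos: [0.5313, 0.2346, 0.1521]
ee_rot: [0.996, -0.087, -0.001, 0.0]
force: [-0.3, 0.4, -1.8]
width: 0.0301
grasp_force: 34.5
time: 32.67
tcp_pos: [0.5255, 0.2925, 0.0696]
ee_rot: [0.996, -0.088, -0.0, 0.0]
force: [0.8, -0.7, -1.8]
width: 0.0303
grasp_force: 34.5
t 32.67 tcp [0.5255 0.2925 0.0696] close -100.0 q6 2.06 w 0.0303 gf 34.5 tilt 0.04
turn rz units -0.01  shift now [-0.02 -0.02  0.29]  shift after turn [-0.02 -0.02  0.29]
```

```bash
python3 -m inch '{"travel":[[0,0,0.15],[0,0,0.07],[0,0,0.05],[0,0,0.02],[0,0,0]],"rotation":[[0,0,0],[0,0,0],[0,0,0],[0,0,0],[0,0,0]]}'
python3 -m inch '{"travel":[[0,0,0],[0,0,0],[0,0,0],[0,0,-0.3],[0,0,-0.9],[0,0,-1],[0,0,-1],[0,0,0]],"rotation":[[0,0,0],[0,0,0],[0,0,0],[0,0,0],[0,0,0],[0,0,0],[0,0,0],[0,0,0]]}' 0.6
python3 g.py .566 .107 .12 61.5
```

```text
time: 33.3
tcp_pos: [0.5255, 0.293, 0.0612]
ee_rot: [0.996, -0.087, 0.0, -0.0]
force: [-0.3, -0.7, -1.6]
width: 0.0297
grasp_force: 34.5
time: 34.3
tcp_pos: [0.5263, 0.2933, 0.1597]
ee_rot: [0.996, -0.087, 0.002, -0.001]
force: [1.0, -0.5, -0.8]
width: 0.053
grasp_force: 0.0
t 34.3 tcp [0.5263 0.2933 0.1597] close -100.0 q6 2.06 w 0.053 gf 0.0 tilt 0.3
turn rz units 3.08  shift now [2.38 5.89 1.32]  shift after turn [4.12 4.83 1.32]
```

```bash
python3 -m inch '{"travel":[[0,0,0],[0,0,0],[0,0,0],[0,0,0]],"rotation":[[0,0,0.8],[0,0,0.8],[0,0,0.8],[0,0,0.68]]}'
python3 -m inch '{"travel":[[0.69,0.8,0.2],[0.69,0.8,0.2],[0.69,0.8,0.2],[0.69,0.8,0.2],[0.69,0.8,0.2],[0.69,0.8,0.2],[0,0,0],[0,0,0]],"rotation":[[0,0,0],[0,0,0],[0,0,0],[0,0,0],[0,0,0],[0,0,0],[0,0,0],[0,0,0]]}'
python3 g.py .566 .107 .02 61.5
python3 - <<'E'
from h import *
p,d=env.camera("scene"); np.save("s4d.npy",d);np.save("s4p.npy",p)
cv2.imwrite("pics/s4.png",cv2.resize(p[80:330,160:400,::-1],None,fx=2.3,fy=2.3,interpolation=cv2.INTER_CUBIC))
E
```

```text
time: 34.8
tcp_pos: [0.525, 0.2928, 0.1559]
ee_rot: [0.969, -0.247, -0.001, 0.001]
force: [-0.4, -0.1, -0.7]
width: 0.053
grasp_force: 0.0
time: 35.8
tcp_pos: [0.5655, 0.1078, 0.1207]
ee_rot: [0.969, -0.246, -0.0, -0.0]
force: [-0.1, 0.9, 0.6]
width: 0.0527
grasp_force: 0.0
t 35.8 tcp [0.5655 0.1078 0.1207] close -118.5 q6 2.05 w 0.0527 gf 0.0 tilt 0.05
turn rz units 0.0  shift now [0.03 0.01 3.36]  shift after turn [0.03 0.01 3.36]
```

View pics/s4.png

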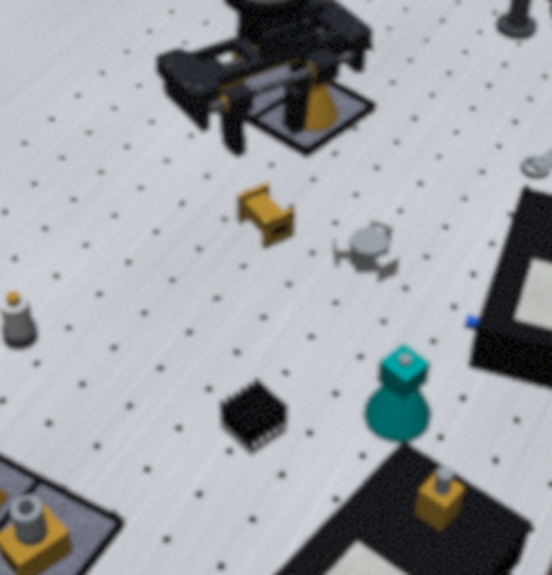

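The round horn stands in the short tray at (317,105), and the short section at (266,214) is clear. Descending on it.

```bash
python3 -m inch '{"travel":[[0.03,0,0.9],[0,0,0.9],[0,0,0.8],[0,0,0.5],[0,0,0.24],[0,0,0]],"rotation":[[0,0,0],[0,0,0],[0,0,0],[0,0,0],[0,0,0],[0,0,0]]}'
python3 -m inch '{"travel":[[0,0,0],[0,0,0],[0,0,0],[0,0,0],[0,0,0]],"rotation":[[0,0,0],[0,0,0],[0,0,0],[0,0,0],[0,0,0]]}' 0 25
python3 -m inch '{"travel":[[0,0,-0.4],[0,0,-0.8],[0,0,-1],[0,0,-1],[0,0,0],[0,0,0]],"rotation":[[0,0,0],[0,0,0],[0,0,-0.8],[0,0,-0.8],[0,0,-0.83],[0,0,0]]}'
python3 g.py .4463 .3125 .12 76.2
```

```text
time: 36.6
tcp_pos: [0.5668, 0.107, 0.021]
ee_rot: [0.969, -0.246, 0.0, -0.0]
force: [0.1, -0.1, 1.0]
width: 0.0525
grasp_force: 0.0
time: 37.22
tcp_pos: [0.5669, 0.1068, 0.0212]
ee_rot: [0.969, -0.246, 0.0, -0.0]
force: [0.4, -0.8, 5.2]
width: 0.0238
grasp_force: 25.0
time: 37.98
tcp_pos: [0.5665, 0.1067, 0.1173]
ee_rot: [0.993, -0.122, 0.0, 0.0]
force: [-1.1, -0.2, -1.0]
width: 0.0238
grasp_force: 25.0
t 37.98 tcp [0.5665 0.1067 0.1173] close -104.0 q6 1.8 w 0.0238 gf 25.0 tilt 0.0
turn rz units -0.03  shift now [-5.54 -5.69 -0.09]  shift after turn [-5.53 -5.71 -0.09]
```

```bash
python3 -m inch '{"travel":[[-0.79,-0.82,0],[-0.79,-0.82,0],[-0.79,-0.82,0],[-0.79,-0.82,0],[-0.79,-0.82,0],[-0.79,-0.82,0],[-0.79,-0.8,0],[0,0,0]],"rotation":[[0,0,0],[0,0,0],[0,0,0],[0,0,0],[0,0,0],[0,0,0],[0,0,0],[0,0,0]]}'
python3 -m inch '{"travel":[[0,0,0.8],[0,0,0.9],[0,0,0.7],[0,0,0.3],[0,0,0.2],[0,0,0.1],[0,0,0]],"rotation":[[0,0,0],[0,0,0],[0,0,0],[0,0,0],[0,0,0],[0,0,0],[0,0,0]]}'
python3 g.py .4463 .3125 .0242 76.2
```

```text
time: 38.98
tcp_pos: [0.4455, 0.3145, 0.1166]
ee_rot: [0.993, -0.121, -0.001, 0.0]
force: [1.0, -0.0, -1.5]
width: 0.0239
grasp_force: 25.0
time: 39.85
tcp_pos: [0.4471, 0.3132, 0.0272]
ee_rot: [0.993, -0.121, 0.0, -0.0]
force: [-0.6, 0.4, -0.7]
width: 0.024
grasp_force: 25.0
t 39.85 tcp [0.4471 0.3132 0.0272] close -103.9 q6 2.21 w 0.024 gf 25.0 tilt 0.03
turn rz units -0.02  shift now [-0.02  0.03  0.1 ]  shift after turn [-0.02  0.03  0.1 ]
```

Lowering the last 3 mm, releasing and backing off to the side for a look.

```bash
python3 -m inch '{"travel":[[0,0,0.05],[0,0,0.04],[0,0,0.02],[0,0,0]],"rotation":[[0,0,0],[0,0,0],[0,0,0],[0,0,0]]}'
python3 -m inch '{"travel":[[0,0,0],[0,0,0],[0,0,0],[0,0,-0.3],[0,0,-0.9],[0,0,-1],[0,0,-1],[0,0,-1]],"rotation":[[0,0,0],[0,0,0],[0,0,0],[0,0,0],[0,0,0],[0,0,0],[0,0,0],[0,0,0]]}' 0.45
python3 -m inch '{"travel":[[0,0.9,-0.5],[0,0.9,-0.5],[0,0.9,0],[0,0.9,0],[0,0.9,0],[0,0.9,0],[0,0.9,0],[0,0.9,0]],"rotation":[[0,0,0],[0,0,0],[0,0,0],[0,0,0],[0,0,0],[0,0,0],[0,0,0],[0,0,0]]}'
python3 -m inch '{"travel":[[0,0,0],[0,0,0]],"rotation":[[0,0,0],[0,0,0]]}'
python3 - <<'E'
from h import *
for n in("scene","top"):
    p,d=env.camera(n); np.save(n+"_d5.npy",d); cv2.imwrite(f"pics/{n}5.png",p[...,::-1])
p0=cv2.imread("pics/top5.png"); a=cv2.resize(p0[220:315,125:205],None,fx=5,fy=5,interpolation=cv2.INTER_CUBIC); b=cv2.resize(p0[195:310,375:447],None,fx=5,fy=5,interpolation=cv2.INTER_CUBIC)
H=575; a=cv2.copyMakeBorder(a,0,H-a.shape[0],0,10,cv2.BORDER_CONSTANT); cv2.imwrite("pics/top5c.png",np.hstack([a,b[:H]]))
E
```

```text
time: 40.35
tcp_pos: [0.447, 0.3133, 0.0242]
ee_rot: [0.993, -0.121, 0.0, -0.0]
force: [-1.6, -0.3, 5.9]
width: 0.024
grasp_force: 25.0
time: 41.35
tcp_pos: [0.4468, 0.3132, 0.1512]
ee_rot: [0.993, -0.121, 0.0, -0.0]
force: [0.9, -0.0, 0.4]
width: 0.0397
grasp_force: 0.0
time: 42.35
tcp_pos: [0.3946, 0.1028, 0.1801]
ee_rot: [0.993, -0.121, 0.0, -0.0]
force: [-0.3, -0.5, 0.3]
width: 0.0395
grasp_force: 0.0
time: 42.6
tcp_pos: [0.3952, 0.104, 0.1799]
ee_rot: [0.993, -0.121, 0.0, -0.0]
force: [-0.1, -0.1, 0.4]
width: 0.0396
grasp_force: 0.0
```

View pics/top5c.png

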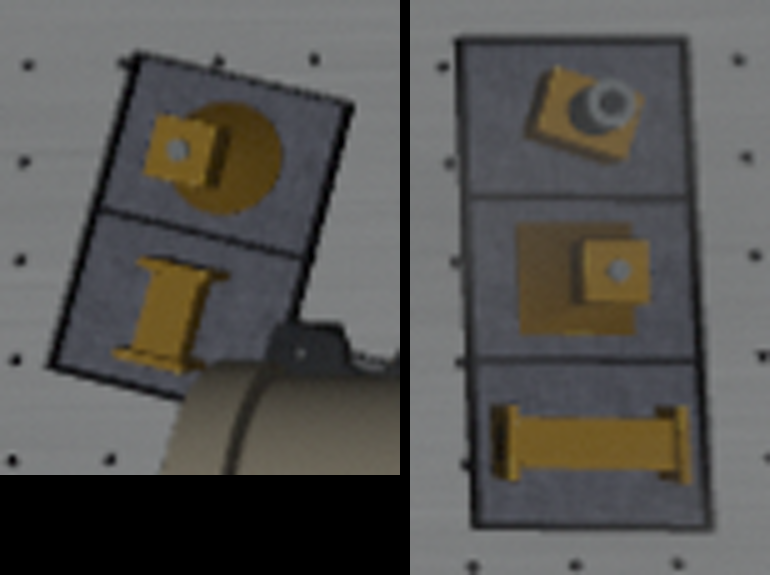

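View pics/scene5.png

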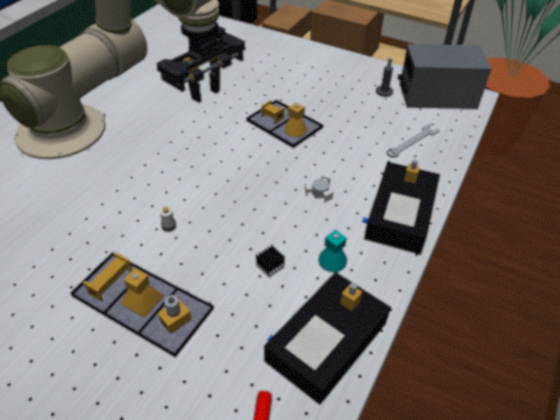

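All five parts lie clear of their compartment walls in the top crop: round horn (222,158), short section (172,315), attenuator (585,115), square horn (577,278) and long section (590,443). In the scene view the spares are unmoved, with the circulator at (319,187), load at (270,260) and sensor at (167,217).

```bash
python3 -c "
from plant import env
print(env.sign_off())"
```

```text
the job is handed in; nothing more can be done
None
```

Both kits are made up and handed in after about 43 s of robot time: in the last pictures all five parts sit flat in the right compartments and the three spares have not moved, though sign-off returned no verdict.

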